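Hang the blue sample cylinder on the sprung balance hook

ROBOT

A 6-joint arm with a two-finger parallel gripper is mounted at the origin on a cart in front of the work surface, level with it; the furniture and walls round the work are solid. World frame = base frame: x ahead of the robot, y to its left, z up, the work surface at z = 0. Lengths are in m, angles in rad, forces in N, time in s.
With the tool pointing down it reaches from about 0.35 to 0.975 m from the base axis. Payload 4.9 kg.
Tool frame: the origin (TCP) lies on the centre line of the jaws, within the pads' length; the fingertips stand 17 mm ahead of it and the grasp point (between the pads) lies 2 mm behind it; y points along the fingers, x is the direction in which the jaws open and shut, and the axes are right-handed (so a half turn about y gives the same grasp; the last joint's range is limited). The gripper opens to 85 mm and grips with 20 to 120 N. Pads are 22 mm wide; open, the fingers measure 114 mm over their backs; the gripper's body (76 mm by 85 mm) begins 54 mm behind the grasp point. The pads swing forward as they close: fully open they stand 13 mm farther back than shut.
Start: joints at [1.091, 0.053, 1.613, -0, 1.476, -0.119], TCP at [0.221, 0.585, 0.222] pointing down, gripper open.
Joint ranges: [-3.01, 3.01], [-1.01, 2.22], [0.06, 2.58], [-1.02, 4.17], [0.09, 2.62], [-3.14, 3.14]. Speed limits (rad/s): [2.57, 2.57, 3.14, 3.14, 3.14, 3.14].

INTERFACE

Orientations are given as a 3x3 rotation matrix whose columns are the frame's x, y, z axes.
In Python, from plant import env gives the robot as it stands.
- The arm moves only by the tool arm_command, never from a script. Its argument "rows" is a list of rows, each a list of 5 numbers: the opening, from 0 (shut) to 1 (fully open), then the shift along the tool's x, y, z in mm, then the turn about the tool's y in degrees. In form: [[jaw, x, y, z, spin], ...]. A call has 1 to 8 rows; each row is the pose to reach, as a shift and turn from the pose measured when the call began, along the tool's axes at that moment; what a row does not reach only later rows make up. A row lasts 1/12 s, in which the tool goes at most 41.7 mm and 7.16 degrees, less where a joint would pass 70% of its speed; a pose out of reach is approached as far as the arm can. A call with a gripper value outside its range is refused whole. The fingers move at their own pace and stop on an object; the grip force is fixed at half the most. Time passes only in rows, so rows that repeat a pose let the fingers close. It gives the time, the measured TCP pose, the force and the opening at its end, in the units of the state.
- env.state(): the state, without advancing time (a new reading comes with each control period).
- env.read_camera(name): name is "side" or "top"; returns (picture, depth): 480x640x3 uint8, red, green, blue; 480x640 float32, m along the optical axis (not along the pixel's ray), 0 where there is no reading.
- env.calibration(name): a dict with "camera_matrix" (3x3 intrinsics, pixels), "dist" ([k1, k2, p1, p2, k3] as OpenCV has them; the pictures are not rectified), "R" (3x3) and "t" (3): a world point X has camera coordinates R X + t. Camera axes: x right, y down, z forward; pixel columns grow to the right and rows downward; lengths in m; the calibration is good to about 2 mm. A picture is of the moment at which its call begins. calibration takes no time and is no camera call.
- env.hand_in(): hands the job in, once; it reports no verdict.
The state is a dict: "time": time; "joint_pos": joint angles; "qd": joint speeds; "joint_efforts": joint torques, N m; "eef_pos": TCP position; "ee_rot": TCP orientation; "wrist_force": force on the tool from outside, world axes, zero at the start; "torque": the same for the moment, N m; "finger_gap": opening from 0.0 (shut) to 1.0 (fully open).
Only numpy, scipy, OpenCV 4.12 (cv2) and the standard library are available. Lean on these libraries where they do the work, as an engineer would, in place of code of your own. Each camera call takes 0.05 s, during which the arm holds its last target. There are 200 camera calls.

TASK

Weigh the blue sample cylinder: pick it up by the black grip on its carrying handle and hang the handle's cross bar in the hook of the spring balance. Lower it so that the sprung hook takes the weight gently without running down to its bottom stop, then let go and wait until it hangs level, clear and still. Leave the red cylinder where it stands.

Things in the scene. Friction and masses are not known exactly. Their poses are not given: they have to be found in the camera images.
- blue_cylinder: Blue cylinder (60 mm thick, 200 long along own y, 0.4-0.7 kg) lying on feet under a steel handle. Origin: middle of the handle's 10 mm round cross bar (along y), 143 mm above the bench; z up. Posts at y = -42, +42 mm; open window under the bar, 72 mm high. Black grip block 20 x 20 mm on the bar, z = 5 to 60 mm; gripped with its pads' centre at z = 35 mm, fingertips clear the bar.
- red_cylinder: Same kind of cylinder with the same handle, but red and 62 mm thick; origin likewise at the middle of its cross bar. To be left alone.
- hook_seat (a point): Where the bar's middle rests in the yellow hook; sinks with it. z up, +x from hook tip to column. Two 8 mm wires at y = -14, +14 mm form a V: lowest 15 mm below the point, tip at x = -35 mm rising to 17 mm above it, rear arm 10 mm above. Pass the window over the tip along +x, bar some 36 mm above the point, then lower. Carriage front at x = 80 mm; column front x = 104 mm, top 275 mm above bench.
- hook (a joint): How far the hook has sunk, m: 0 unloaded (upper stop, seat 235 mm above the bench), 0.070 at the bottom stop. Spring 180 N/m, preloaded by some 1 N, damped: with the cylinder hung on it comes to rest 17 to 33 mm down after 1 to 2 s of bobbing. The grey base plate below is 12 mm thick.

How it is judged:
By the outcome, as a careful person would: the job done as asked, in the order asked, and still so for the second after the job is handed in, with the robot touching nothing.
It also fails if it takes over 53 s, if anything falls off the work surface, if the arm or the gripper's body presses on something with over 40 N, if the wrist force passes 120 N, or if a joint passes its speed limit or range.

## Working session

There is one attempt and no reset: what is moved stays moved. The work goes in short steps, Python scripts to look and compute and a tool call to move; the robot and the scene stay as the last step left them, time stands still between calls to the robot, and variables do not carry over. Pictures are saved under pics/ and viewed, about 8 in all and at most 12, crops included, and the job is handed in when it is done.

Besides the shell and the picture viewer there is one more tool, called as a command line: name --pt "numbers of a row" for each row, then --argument value for the rest. arm_command: Moves the arm, as the interface text tells. Its arguments: {"type":"object","properties":{"rows":{"type":"array"}},"required":["rows"]}

```bash
mkdir -p pics && python3 - <<'E'
from plant import env
import cv2,numpy as np
for n in ("side","top"):
    p,d=env.read_camera(n); np.savez(f"{n}0.npz",p=p,d=d)
    cv2.imwrite(f"pics/{n}0.png",p[:,:,::-1])
    c=env.calibration(n); print(n,c, "cam pos",-np.array(c["R"]).T@np.array(c["t"]))
s=env.state();print(s)
E
```

```text
side {'camera_matrix': array([[452.35808463,   0.        , 313.47948019],
       [  0.        , 452.35808463, 240.14990175],
       [  0.        ,   0.        ,   1.        ]]), 'dist': array([-0.10325902,  0.        ,  0.        ,  0.        ,  0.        ]), 'R': array([[-0.98569363, -0.1671054 ,  0.02199661],
       [-0.11686629,  0.58356982, -0.80360969],
       [ 0.12145096, -0.79468362, -0.59475004]]), 't': array([0.53051205, 0.22773274, 0.96575313])} cam pos [0.43224498 0.72322167 0.74572048]
top {'camera_matrix': array([[490.98693711,   0.        , 321.01800985],
       [  0.        , 490.98693711, 244.20286475],
       [  0.        ,   0.        ,   1.        ]]), 'dist': array([-0.07996702,  0.        ,  0.        ,  0.        ,  0.        ]), 'R': array([[ 0.00170263, -0.99987461,  0.01574358],
       [-0.99435105, -0.00336364, -0.10608808],
       [ 0.10612774, -0.01547402, -0.99423209]]), 't': array([0.01122395, 0.52899382, 1.29786916])} cam pos [0.38824653 0.03308514 1.34632641]
{'time': 0.1, 'joint_pos': array([ 1.09099782e+00,  5.33170244e-02,  1.61416473e+00,  1.15280152e-05,
        1.47601369e+00, -1.18972853e-01]), 'qd': array([-0.00124679, -0.00180858, -0.00217376,  0.00166611, -0.00135736,
       -0.00115459]), 'joint_efforts': array([ 9.88986267e-05, -3.94905889e+01, -3.71363246e+01, -1.14358388e-04,
        3.98601580e-03,  1.64346454e-05]), 'eef_pos': array([0.22036107, 0.58423464, 0.22036495]), 'ee_rot': array([[ 3.53047030e-01, -8.88506960e-04, -9.35605155e-01],
       [ 9.35603672e-01, -1.68264040e-03,  3.53048068e-01],
       [-1.88797269e-03, -9.99998190e-01,  2.37239181e-04]]), 'wrist_force': array([ 0.56017107, -0.40688153, -0.52269612]), 'torque': array([-0.01938034, -0.02633647, -0.04968273]), 'finger_gap': 1.0045842238311389}
```

View pics/side0.png

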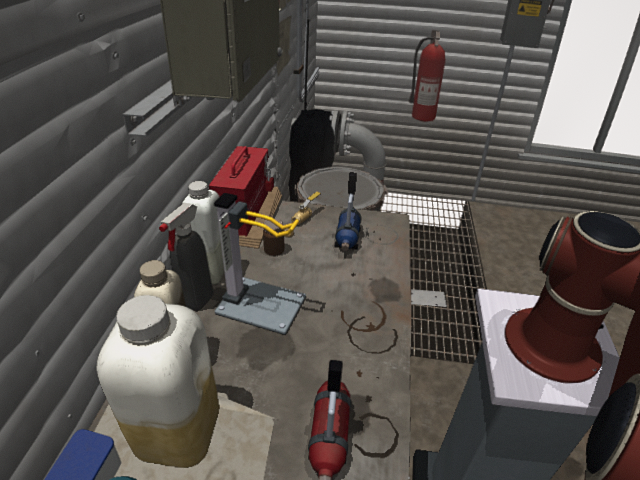

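View pics/top0.png

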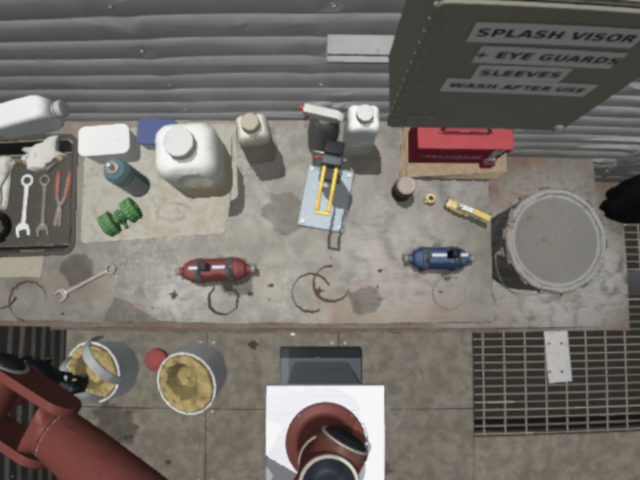

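```bash
cat > h.py <<'E'
import cv2,numpy as np
from plant import env
def cloud(n,p,d):
    c=env.calibration(n);K=c["camera_matrix"];R=np.array(c["R"]);t=np.array(c["t"])
    v,u=np.mgrid[0:480,0:640]
    q=cv2.undistortPoints(np.stack([u,v],-1).reshape(-1,1,2).astype(float),K,c["dist"]).reshape(480,640,2)
    X=np.dstack([q*d[...,None],d])
    return (X-t)@R, -R.T@t
def ray(n,uv):
    c=env.calibration(n);R=np.array(c["R"]);t=np.array(c["t"])
    q=cv2.undistortPoints(np.array(uv,float).reshape(-1,1,2),c["camera_matrix"],c["dist"]).reshape(-1,2)
    return -R.T@t, np.c_[q,np.ones(len(q))]@R
def proj(n,P):
    c=env.calibration(n)
    return cv2.projectPoints(np.atleast_2d(P).astype(float),cv2.Rodrigues(np.array(c["R"]))[0],np.array(c["t"]),c["camera_matrix"],c["dist"])[0].reshape(-1,2)
def masks(p):
    h=cv2.cvtColor(p,cv2.COLOR_RGB2HSV).astype(int);H,S,V=h[...,0],h[...,1],h[...,2]
    return dict(blue=(H>100)&(H<130)&(S>110)&(V>25),yellow=(H>18)&(H<32)&(S>150)&(V>100),black=(V<40))
E
python3 - <<'E'
from h import *
ims=[]
for n,win,hk in (("side",(310,150,90,110),(190,170,150,170)),("top",(390,230,100,60),(280,130,90,130))):
    z=np.load(f"{n}0.npz");p,d=z["p"],z["d"];X,o=cloud(n,p,d);m=masks(p)
    for nm,(x,y,w,h),zr in (("blue",win,(.0,.13)),("black",win,(.13,.23)),("yellow",hk,(.15,.3))):
        k=np.zeros((480,640),bool);k[y:y+h,x:x+w]=1
        k&=m[nm]&(d>0)&(X[...,2]>zr[0])&(X[...,2]<zr[1])
        v,u=np.nonzero(k);P=X[k]
        if len(P)<5: print(n,nm,len(P));continue
        e,V=np.linalg.eigh(np.cov(P[:,:2].T))
        print(n,nm,len(P),"uv",u.min(),u.max(),v.min(),v.max(),"min",P.min(0).round(3),"max",P.max(0).round(3),"med",np.median(P,0).round(3),"dir deg",np.degrees(np.arctan2(V[1,1],V[0,1])).round(1))
    for (x,y,w,h) in (win,hk):
        ims.append(cv2.resize(p[y:y+h,x:x+w,::-1],(390,290)))
cv2.imwrite("pics/z1.png",np.vstack([np.hstack(ims[:2]),np.hstack(ims[2:])]))
E
```

```text
side blue 335 uv 336 359 214 247 min [ 0.464 -0.341  0.022] max [ 0.522 -0.225  0.065] med [ 0.486 -0.245  0.051] dir deg 90.6
side black 153 uv 348 356 172 193 min [ 0.483 -0.313  0.148] max [ 0.503 -0.291  0.204] med [ 0.494 -0.295  0.18 ] dir deg 173.0
side yellow 391 uv 240 298 211 236 min [ 0.574 -0.024  0.222] max [0.69  0.036 0.252] med [0.629 0.014 0.241] dir deg 167.5
top blue 182 uv 412 467 249 268 min [ 0.464 -0.378  0.043] max [ 0.515 -0.23   0.062] med [ 0.474 -0.286  0.054] dir deg 86.5
top black 38 uv 448 454 250 257 min [ 0.481 -0.299  0.16 ] max [ 0.498 -0.294  0.203] med [ 0.489 -0.296  0.184] dir deg -177.2
top yellow 35 uv 320 337 166 211 min [ 0.582 -0.021  0.231] max [0.687 0.018 0.248] med [ 0.626 -0.007  0.24 ] dir deg 171.3
```

View pics/z1.png

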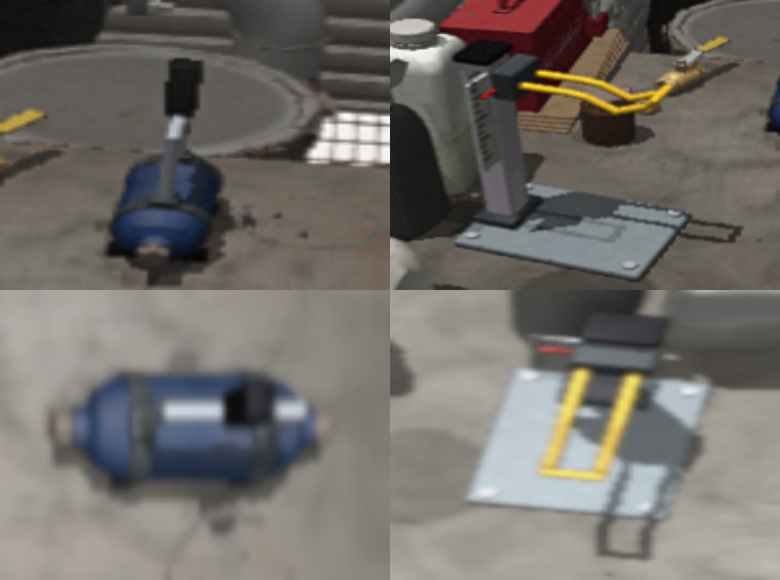

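```bash
python3 - <<'E'
from h import *
def onz(n,uv,z):
    o,r=ray(n,uv); return o+r*((z-o[2])/r[:,2])[:,None]
z=np.load("top0.npz");p,d=z["p"],z["d"];X,_=cloud("top",p,d);m=masks(p)
# cabinet low points & tall things
for lo,hi in ((.3,.45),(.45,.6),(.6,1.3)):
    k=(d>0)&(X[...,2]>lo)&(X[...,2]<hi)&(X[...,0]>.3)&(X[...,0]<.95)&(abs(X[...,1])<.7); P=X[k]
    if len(P): print("tall",lo,len(P),np.percentile(P,2,axis=0).round(2),np.percentile(P,98,axis=0).round(2))
# blue axis, bar (bright) and yellow hook in the top view
k=np.zeros((480,640),np.uint8);k[235:280,398:480]=1
b=(m["blue"]*k).astype(np.uint8); pts=np.argwhere(b)[:,::-1].astype(float)
W=onz("top",pts,.035)[:,:2]; print("blue rect",cv2.minAreaRect(W.astype(np.float32)*1000))
br=(p.min(2)>170)*k; v,u=np.nonzero(br); print("bar px",len(u),u.min(),u.max(),v.min(),v.max())
W=onz("top",np.c_[u,v],.145)[:,:2];vx=cv2.fitLine(W.astype(np.float32),cv2.DIST_HUBER,0,.01,.01).ravel();print("bar",W.min(0).round(4),W.max(0).round(4),"dir",np.degrees(np.arctan2(vx[1],vx[0])),vx[2:])
k[:]=0;k[150:225,300:350]=1
h=cv2.cvtColor(p,cv2.COLOR_RGB2HSV);y=((h[...,0]>15)&(h[...,0]<35)&(h[...,1]>110)&(h[...,2]>90)&(k>0)).astype(np.uint8)
for r in range(150,225,4): 
    c=np.nonzero(y[r])[0]
    if len(c): print(r,c)
v,u=np.nonzero(y);W=onz("top",np.c_[u,v],.245)[:,:2]*1000
print("hook rect",cv2.boxPoints(cv2.minAreaRect(W.astype(np.float32))).round(1).tolist())
z=np.load("side0.npz");p,d=z["p"],z["d"];X,_=cloud("side",p,d);m=masks(p)["yellow"];m[:200]=0;m[245:]=0;m[:,:235]=0;m[:,305:]=0
P=X[m&(d>0)];P=P[(P[:,2]>.2)&(P[:,2]<.27)];P=P[np.argsort(P[:,0])]
for a in np.arange(.56,.70,.01):
    Q=P[(P[:,0]>=a)&(P[:,0]<a+.01)]
    if len(Q):print(round(a,3),len(Q),"y",np.percentile(Q[:,1],[3,30,70,97]).round(4),"z",Q[:,2].min().round(3),Q[:,2].max().round(3))
E
```

```text
tall 0.3 14108 [ 0.71 -0.14  0.3 ] [0.91 0.68 0.45]
tall 0.45 21129 [ 0.71 -0.43  0.45] [0.91 0.61 0.59]
tall 0.6 22292 [ 0.71 -0.43  0.61] [ 0.8  -0.11  0.85]
blue rect ((490.546875, -307.6358642578125), (51.53351593017578, 150.66070556640625), 0.04488636553287506)
bar px 38 433 467 254 255
bar [ 0.4905 -0.3485] [ 0.4932 -0.2628] dir -89.47335 [ 0.49188572 -0.30686975]
166 [322 323 324 325 326]
170 [322 323 324 325 334 335 336 337]
174 [321 322 323 324 333 334 335 336 337]
178 [320 321 322 323 332 333 334 335 336]
182 [320 321 322 331 332 333 334 335]
186 [319 320 321 331 332 333 334]
190 [319 320 321 330 331 332 333]
194 [318 319 320 330 331 332]
198 [318 319 329 330 331 332]
202 [317 318 329 330 331]
206 [316 317 328 329 330]
210 [315 316 317 318 327 328 329]
214 [325 326 327 328]
hook rect [[572.7999877929688, -5.599999904632568], [684.2000122070312, -23.399999618530273], [690.0999755859375, 13.399999618530273], [578.7999877929688, 31.299999237060547]]
0.57 28 y [0.001  0.0083 0.0213 0.0318] z 0.247 0.252
0.58 32 y [0.0012 0.0199 0.0321 0.0342] z 0.233 0.252
0.59 29 y [-0.0006  0.0024  0.0292  0.0321] z 0.231 0.24
0.6 30 y [-0.0045 -0.0002  0.0272  0.0299] z 0.224 0.237
0.61 39 y [-0.0051 -0.002   0.0258  0.028 ] z 0.223 0.236
0.62 41 y [-0.0074 -0.0038  0.0229  0.0272] z 0.229 0.242
0.63 36 y [-0.0086 -0.0055  0.0215  0.0249] z 0.233 0.243
0.64 32 y [-0.0121 -0.0072  0.0204  0.0235] z 0.239 0.244
0.65 34 y [-0.0125 -0.0094  0.0179  0.0207] z 0.239 0.245
0.66 31 y [-0.0153 -0.0112  0.0159  0.02  ] z 0.239 0.245
0.67 27 y [-0.0162 -0.0134  0.0148  0.0174] z 0.238 0.245
0.68 31 y [-0.0219 -0.0138  0.0129  0.0159] z 0.222 0.246
0.69 1 y [0.0036 0.0036 0.0036 0.0036] z 0.241 0.241
```

```bash
cat >> h.py <<'E'
def plan(pos,yaw=None):
    s=env.state();R=np.array(s["ee_rot"]);a=np.degrees(np.arctan2(R[1,0],R[0,0]))
    print("t",round(s["time"],2),"pos",s["eef_pos"].round(4),"yaw",a.round(1),"ydir",R[:,1].round(3),"F",s["wrist_force"].round(1),"gap",round(s["finger_gap"],3),"q",s["joint_pos"].round(2))
    for q in np.atleast_2d(pos): print("shift",(R.T@(q-s["eef_pos"])*1000).round(1),"spin",None if yaw is None else round(a-yaw,1))
E
python3 -c "
from h import *
plan([[.40,.33,.36]],90)"
```

```text
t 0.1 pos [0.2204 0.5842 0.2204] yaw 69.3 ydir [-0.001 -0.002 -1.   ] F [ 0.6 -0.4 -0.5] gap 1.005 q [ 1.09  0.05  1.61  0.    1.48 -0.12]
shift [-174.7 -139.4 -257.8] spin -20.7
```

arm_command --pt "1 -10 -40 -10 0" --pt "1 -40 -70 -40 -5" --pt "1 -70 -95 -75 -10" --pt "1 -95 -115 -110 -15" --pt "1 -120 -130 -145 -20" --pt "1 -145 -140 -180 -20.7" --pt "1 -165 -140 -215 -20.7" --pt "1 -175 -140 -250 -20.7"

```text
time: 0.77
eef_pos: [0.3755, 0.3478, 0.3609]
ee_rot: [[-0.001, 0.001, -1.0], [1.0, -0.0, -0.001], [-0.0, -1.0, -0.001]]
wrist_force: [0.1, 0.4, -0.4]
finger_gap: 0.997
```

```bash
python3 -c "
from h import *
plan([[.45,.03,.36],[.4925,-.304,.28]],90)"
```

```text
t 0.77 pos [0.3755 0.3478 0.3609] yaw 90.1 ydir [ 0.001 -0.    -1.   ] F [ 0.1  0.4 -0.4] gap 0.997 q [ 0.6  -0.26  1.68 -0.    1.73 -0.97]
shift [-317.9    1.1  -74. ] spin 0.1
shift [-652.    81.1 -115.9] spin 0.1
```

arm_command --pt "1 -40 0 -10 0" --pt "1 -80 0 -20 0" --pt "1 -120 0 -30 0" --pt "1 -160 0 -40 0" --pt "1 -200 0 -50 0" --pt "1 -240 0 -60 0" --pt "1 -280 0 -70 0" --pt "1 -320 0 -75 0"

```text
time: 1.43
eef_pos: [0.451, 0.0259, 0.3605]
ee_rot: [[-0.001, 0.001, -1.0], [1.0, 0.0, -0.001], [0.0, -1.0, -0.001]]
wrist_force: [0.8, -0.3, -0.7]
finger_gap: 1.0
```

arm_command --pt "1 -40 5 -5 0" --pt "1 -80 15 -10 0" --pt "1 -120 25 -15 0" --pt "1 -160 40 -20 0" --pt "1 -200 55 -25 0" --pt "1 -240 70 -30 0" --pt "1 -280 80 -35 0" --pt "1 -320 85 -40 0"

```text
time: 2.1
eef_pos: [0.4901, -0.2919, 0.2734]
ee_rot: [[-0.001, -0.001, -1.0], [1.0, 0.002, -0.001], [0.002, -1.0, 0.001]]
wrist_force: [0.5, 0.3, 0.9]
finger_gap: 1.0
```

```bash
python3 - <<'E'
from h import *
plan([[.4925,-.304,.26],[.4925,-.304,.176]],90)
ims=[]
for n,(x,y,w,h) in (("side",(270,110,130,150)),("top",(390,200,130,100))):
    p,d=env.read_camera(n);np.savez(f"{n}1.npz",p=p,d=d)
    ims.append(cv2.resize(p[y:y+h,x:x+w,::-1],(w*500//h,500))[:, :390] if n=="side" else cv2.resize(p[y:y+h,x:x+w,::-1],(400,500*400//520))) 
a=np.zeros((500,800,3),np.uint8);a[:,:ims[0].shape[1]]=ims[0];a[:ims[1].shape[0],400:]=ims[1]
cv2.imwrite("pics/n1.png",a)
E
```

```text
t 2.1 pos [ 0.4901 -0.2919  0.2734] yaw 90.1 ydir [-0.001  0.002 -1.   ] F [0.5 0.3 0.9] gap 1.0 q [-0.67 -0.1   1.68  0.    1.57 -2.24]
shift [-12.1  13.3  -2.4] spin 0.1
shift [-12.3  97.3  -2.6] spin 0.1
```

View pics/n1.png

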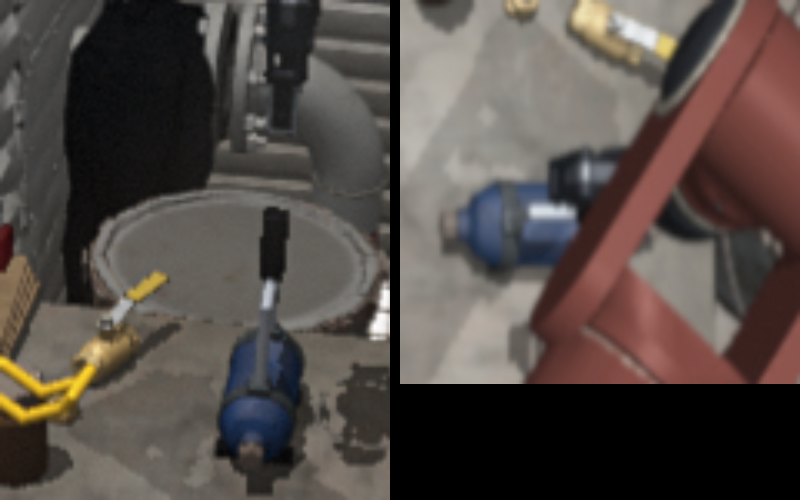

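```bash
python3 - <<'E'
from h import *
z=np.load("side1.npz");p,d=z["p"],z["d"];X,_=cloud("side",p,d);V=p.max(2)
for nm,x0,x1,z0,z1 in (("finger",.45,.54,.25,.30),("grip",.46,.53,.15,.20)):
    k=(d>0)&(X[...,0]>x0)&(X[...,0]<x1)&(X[...,2]>z0)&(X[...,2]<z1)&(X[...,1]>-.36)&(X[...,1]<-.2)
    v,u=np.nonzero(k)
    for r in np.unique(v): 
        c=u[v==r]; P=X[r,c]; print(nm,r,c.min(),c.max(),"x",P[:,0].min().round(4),P[:,0].max().round(4),"y",np.median(P[:,1]).round(4),"z",P[:,2].mean().round(3))
E
```

```text
finger 134 361 361 x 0.4822 0.4822 y -0.3355 z 0.297
finger 148 350 351 x 0.4981 0.5004 y -0.2438 z 0.299
finger 149 350 358 x 0.4819 0.5002 y -0.2432 z 0.298
finger 150 356 357 x 0.4838 0.486 y -0.2415 z 0.297
grip 173 349 350 x 0.5003 0.5028 y -0.3089 z 0.2
grip 176 350 354 x 0.4889 0.499 y -0.2961 z 0.199
grip 177 349 356 x 0.4836 0.5013 y -0.2955 z 0.197
grip 178 349 356 x 0.4836 0.5011 y -0.2973 z 0.193
grip 179 349 356 x 0.4832 0.5006 y -0.2937 z 0.192
grip 180 349 356 x 0.4832 0.5005 y -0.2942 z 0.188
grip 181 348 356 x 0.4833 0.5028 y -0.2941 z 0.185
grip 182 348 355 x 0.4848 0.5029 y -0.2954 z 0.182
grip 183 348 355 x 0.4847 0.5028 y -0.296 z 0.179
grip 184 348 355 x 0.4846 0.5026 y -0.2951 z 0.176
grip 185 348 355 x 0.4842 0.5021 y -0.2943 z 0.173
grip 186 348 355 x 0.484 0.502 y -0.2939 z 0.171
grip 187 348 355 x 0.4837 0.5018 y -0.294 z 0.168
grip 188 348 355 x 0.4837 0.5017 y -0.2953 z 0.165
grip 189 348 355 x 0.4836 0.5017 y -0.296 z 0.161
grip 190 348 355 x 0.4833 0.5013 y -0.2952 z 0.158
grip 191 348 355 x 0.4832 0.5011 y -0.2957 z 0.155
grip 192 348 354 x 0.4853 0.5008 y -0.2951 z 0.153
grip 193 350 354 x 0.4851 0.4953 y -0.2925 z 0.151
```

arm_command --pt "1 -7 0 -1 0" --pt "1 -13 5 -2 0" --pt "1 -13 25 -2 0" --pt "1 -13 45 -2 0" --pt "1 -13 65 -2 0" --pt "1 -13 83 -2 0" --pt "1 -13 97 -2 0" --pt "1 -13 97 -2 0"

```text
time: 2.87
eef_pos: [0.4898, -0.3055, 0.1714]
ee_rot: [[0.003, -0.008, -1.0], [1.0, 0.006, 0.003], [0.006, -1.0, 0.009]]
wrist_force: [-0.5, 0.3, -0.8]
finger_gap: 1.001
```

```bash
python3 - <<'E'
from h import *
plan([[.492,-.305,.176]],90)
n="side";p,d=env.read_camera(n)
print(proj(n,[[.492,-.305,.143],[.492,-.25,.176],[.492,-.25,.172]]))
cv2.imwrite("pics/n2.png",cv2.resize(p[140:260,290:410,::-1],(600,600),interpolation=cv2.INTER_CUBIC))
E
```

```text
t 2.87 pos [ 0.4898 -0.3055  0.1714] yaw 89.8 ydir [-0.008  0.006 -1.   ] F [-0.5  0.3 -0.8] gap 1.001 q [-0.69 -0.02  1.77 -0.    1.4  -2.25]
shift [ 0.5 -4.6 -2.2] spin -0.2
[[351.52400643 193.32290999]
 [350.26326938 192.92180992]
 [350.1524232  194.31250328]]
```

View pics/n2.png

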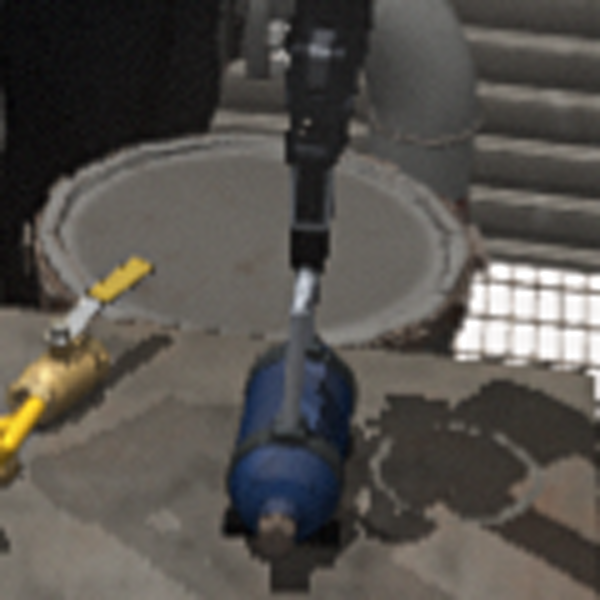

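arm_command --pt "1 0 -3 -2 0" --pt "1 0 -3 -2 0" --pt "1 0 -3 -2 0"

```text
time: 3.17
eef_pos: [0.4936, -0.3068, 0.1786]
ee_rot: [[0.003, -0.004, -1.0], [1.0, 0.002, 0.003], [0.002, -1.0, 0.004]]
wrist_force: [0.2, -1.1, 0.6]
finger_gap: 0.999
```

```bash
python3 - <<'E'
from h import *
plan([[.492,-.305,.176]],90)
n="side";p,d=env.read_camera(n);X,_=cloud(n,p,d)
for r in range(160,200,1): print(r,[(tuple(p[r,c].tolist()),X[r,c].round(3).tolist() if d[r,c]>0 else 0) for c in (352,)])
E
```

```text
t 3.17 pos [ 0.4936 -0.3068  0.1786] yaw 89.8 ydir [-0.004  0.002 -1.   ] F [ 0.2 -1.1  0.6] gap 0.999 q [-0.68 -0.02  1.76 -0.    1.41 -2.25]
shift [1.8 2.6 1.6] spin -0.2
160 [((35, 34, 37), [0.493, -0.233, 0.274])]
161 [((29, 30, 30), [0.5, -0.349, 0.214])]
162 [((31, 28, 31), [0.5, -0.349, 0.211])]
163 [((33, 31, 30), [0.5, -0.35, 0.208])]
164 [((32, 31, 30), [0.5, -0.351, 0.205])]
165 [((31, 31, 30), [0.493, -0.243, 0.257])]
166 [((43, 45, 47), [0.492, -0.237, 0.257])]
167 [((48, 51, 54), [0.492, -0.235, 0.255])]
168 [((38, 38, 40), [0.492, -0.235, 0.253])]
169 [((31, 30, 30), [0.491, -0.233, 0.251])]
170 [((29, 25, 26), [0.491, -0.234, 0.248])]
171 [((31, 29, 28), [0.492, -0.25, 0.237])]
172 [((29, 28, 27), [0.492, -0.25, 0.234])]
173 [((29, 29, 28), [0.492, -0.25, 0.232])]
174 [((28, 27, 27), [0.492, -0.253, 0.227])]
175 [((29, 28, 29), [0.491, -0.251, 0.226])]
176 [((26, 28, 25), [0.491, -0.248, 0.224])]
177 [((28, 25, 27), [0.491, -0.247, 0.223])]
178 [((30, 30, 31), [0.491, -0.252, 0.217])]
179 [((28, 26, 27), [0.49, -0.25, 0.215])]
180 [((24, 24, 23), [0.49, -0.249, 0.213]
[... 157 characters left out ...]
492, -0.297, 0.176])]
185 [((22, 22, 19), [0.492, -0.295, 0.174])]
186 [((22, 22, 20), [0.492, -0.295, 0.171])]
187 [((22, 23, 22), [0.492, -0.296, 0.167])]
188 [((26, 25, 25), [0.491, -0.292, 0.166])]
189 [((22, 23, 20), [0.491, -0.295, 0.162])]
190 [((22, 19, 22), [0.491, -0.291, 0.161])]
191 [((17, 16, 16), [0.491, -0.294, 0.157])]
192 [((17, 14, 14), [0.491, -0.299, 0.151])]
193 [((30, 31, 33), [0.49, -0.293, 0.151])]
194 [((86, 90, 96), [0.49, -0.297, 0.146])]
195 [((138, 142, 150), [0.49, -0.291, 0.146])]
196 [((122, 124, 131), [0.489, -0.289, 0.145])]
197 [((94, 97, 104), [0.489, -0.282, 0.146])]
198 [((78, 80, 84), [0.488, -0.281, 0.144])]
199 [((60, 62, 65), [0.492, -0.341, 0.104])]
```

arm_command --pt "1 2 2 1 0" --pt "0.5 2 2 1 0" --pt "0.4 2 2 1 0" --pt "0.4 2 2 1 0" --pt "0.4 2 2 1 0" --pt "0.4 2 2 1 0"

```text
time: 3.72
eef_pos: [0.4924, -0.3048, 0.1762]
ee_rot: [[0.003, -0.004, -1.0], [1.0, 0.002, 0.003], [0.002, -1.0, 0.004]]
wrist_force: [1.2, 0.3, 0.8]
finger_gap: 0.401
```

```bash
python3 - <<'E'
from h import *
plan([[.492,-.305,.176]],90)
n="side";p,d=env.read_camera(n);X,_=cloud(n,p,d)
for r in range(172,200,1): print(r,[(tuple(p[r,c].tolist()),X[r,c].round(3).tolist() if d[r,c]>0 else 0) for c in (352,)])
cv2.imwrite("pics/n3.png",cv2.resize(p[140:220,310:390,::-1],(560,560),interpolation=cv2.INTER_CUBIC))
E
```

```text
t 3.72 pos [ 0.4924 -0.3048  0.1762] yaw 89.8 ydir [-0.004  0.002 -1.   ] F [1.2 0.3 0.8] gap 0.401 q [-0.68 -0.02  1.76 -0.    1.4  -2.25]
shift [-0.2  0.2  0.4] spin -0.2
172 [((31, 31, 33), [0.493, -0.274, 0.222])]
173 [((35, 35, 34), [0.493, -0.281, 0.215])]
174 [((29, 28, 28), [0.493, -0.276, 0.215])]
175 [((30, 28, 28), [0.493, -0.276, 0.212])]
176 [((27, 27, 27), [0.493, -0.274, 0.211])]
177 [((28, 26, 27), [0.492, -0.274, 0.208])]
178 [((27, 26, 24), [0.492, -0.271, 0.206])]
179 [((24, 24, 23), [0.492, -0.275, 0.202])]
180 [((25, 23, 23), [0.492, -0.276, 0.198])]
181 [((28, 26, 27), [0.492, -0.275, 0.196])]
182 [((43, 46, 45), [0.491, -0.274, 0.194])]
183 [((68, 68, 70), [0.491, -0.279, 0.188])]
184 [((28, 26, 25), [0.492, -0.296, 0.176])]
185 [((22, 20, 21), [0.492, -0.295, 0.174])]
186 [((21, 20, 18), [0.492, -0.296, 0.17])]
187 [((19, 19, 17), [0.492, -0.297, 0.167])]
188 [((20, 23, 22), [0.491, -0.29, 0.168])]
189 [((21, 19, 21), [0.491, -0.295, 0.162])]
190 [((22, 21, 22), [0.491, -0.296, 0.158])]
191 [((20, 17, 17), [0.491, -0.297, 0.155])]
192 [((18, 16, 16), [0.49, -0.293, 0.154])]
193 [((27, 27, 30), [0.49, -0.294, 0.15])]
194 [((55, 58, 60), [0.49, -0.294, 0.148])]
195 [((78, 80, 85), [0.49, -0.292, 0.146])]
196 [((84, 85, 90), [0.489, -0.289, 0.144])]
197 [((83, 85, 90), [0.489, -0.285, 0.144])]
198 [((77, 78, 83), [0.488, -0.28, 0.144])]
199 [((69, 70, 74), [0.491, -0.34, 0.105])]
```

View pics/n3.png

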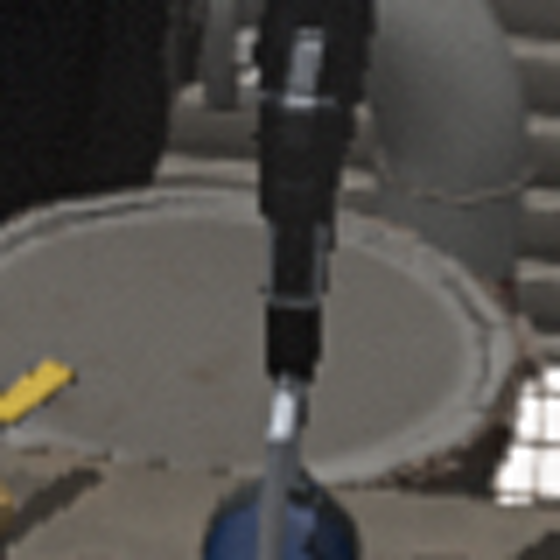

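arm_command --pt "0.4 0 4 0 0" --pt "0.4 0 8 0 0" --pt "0.4 0 8 0 0" --pt "0.1 0 8 0 0" --pt "0 0 8 0 0" --pt "0 0 8 0 0" --pt "0 0 8 0 0" --pt "0 0 8 0 0"

```text
time: 4.43
eef_pos: [0.4921, -0.3047, 0.1677]
ee_rot: [[0.003, -0.005, -1.0], [1.0, 0.003, 0.003], [0.003, -1.0, 0.005]]
wrist_force: [0.5, -1.4, -3.2]
finger_gap: 0.224
```

```bash
python3 - <<'E'
from h import *
plan([[.502,.03,.30]],80)
n="side";p,d=env.read_camera(n);X,_=cloud(n,p,d)
for r in range(178,198,1): print(r,X[r,352].round(3).tolist())
E
```

```text
t 4.43 pos [ 0.4921 -0.3047  0.1677] yaw 89.8 ydir [-0.005  0.003 -1.   ] F [ 0.5 -1.4 -3.2] gap 0.224 q [-0.68 -0.01  1.77 -0.    1.39 -2.25]
shift [ 335.1 -131.5   -8.2] spin 9.8
178 [0.492, -0.278, 0.203]
179 [0.492, -0.281, 0.198]
180 [0.492, -0.28, 0.196]
181 [0.492, -0.285, 0.19]
182 [0.492, -0.283, 0.189]
183 [0.492, -0.284, 0.185]
184 [0.491, -0.281, 0.184]
185 [0.491, -0.287, 0.178]
186 [0.492, -0.293, 0.172]
187 [0.491, -0.291, 0.17]
188 [0.491, -0.296, 0.164]
189 [0.491, -0.293, 0.163]
190 [0.491, -0.293, 0.16]
191 [0.491, -0.293, 0.157]
192 [0.491, -0.296, 0.152]
193 [0.49, -0.294, 0.15]
194 [0.49, -0.294, 0.148]
195 [0.49, -0.292, 0.146]
196 [0.489, -0.286, 0.146]
197 [0.489, -0.284, 0.144]
```

arm_command --pt "0 0 -5 0 0" --pt "0 0 -17 0 0" --pt "0 0 -35 0 0" --pt "0 0 -58 0 0" --pt "0 0 -82 0 0" --pt "0 0 -105 0 0" --pt "0 0 -122 0 0" --pt "0 0 -130 0 0"

```text
time: 5.15
eef_pos: [0.4936, -0.3055, 0.3019]
ee_rot: [[0.003, -0.001, -1.0], [1.0, -0.0, 0.003], [-0.0, -1.0, 0.001]]
wrist_force: [1.0, -0.2, -5.5]
finger_gap: 0.22
```

```bash
python3 - <<'E'
from h import *
plan([[.500,-.14,.30],[.502,.03,.30]],80)
n="side";p,d=env.read_camera(n)
cv2.imwrite("pics/n4.png",cv2.resize(p[70:270,200:420,::-1],(660,600),interpolation=cv2.INTER_CUBIC))
E
```

```text
t 5.15 pos [ 0.4936 -0.3055  0.3019] yaw 89.8 ydir [-0.001 -0.    -1.   ] F [ 1.  -0.2 -5.5] gap 0.22 q [-0.68 -0.09  1.62 -0.    1.61 -2.25]
shift [165.5   1.9  -6. ] spin 9.8
shift [335.5   1.8  -7.5] spin 9.8
```

View pics/n4.png

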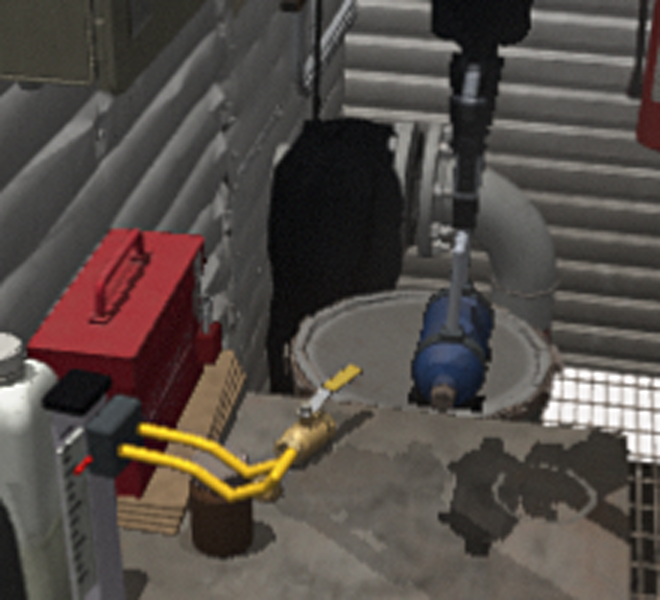

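arm_command --pt "0 5 0 0 0" --pt "0 20 0 0 1" --pt "0 42 0 0 2.5" --pt "0 66 0 0 4" --pt "0 92 0 0 5.5" --pt "0 118 0 0 7" --pt "0 144 0 0 8.5" --pt "0 170 0 -2 9.8"

```text
time: 5.87
eef_pos: [0.495, -0.1337, 0.3001]
ee_rot: [[0.175, -0.004, -0.985], [0.985, 0.001, 0.175], [0.0, -1.0, 0.004]]
wrist_force: [1.0, 0.1, -6.8]
finger_gap: 0.221
```

```bash
python3 -c "
from h import *
plan([[.500,.031,.2965]],80)"
```

```text
t 5.87 pos [ 0.495  -0.1337  0.3001] yaw 79.9 ydir [-0.004  0.001 -1.   ] F [ 1.   0.1 -6.8] gap 0.221 q [-0.41 -0.25  1.77 -0.    1.63 -1.8 ]
shift [163.1   3.7  23.8] spin -0.1
```

arm_command --pt "0 22 1 3 0" --pt "0 46 2 7 0" --pt "0 72 3 10 0" --pt "0 98 3 14 0" --pt "0 122 3 18 0" --pt "0 143 3 21 0" --pt "0 158 3 23 0" --pt "0 163 3 24 0"

```text
time: 6.53
eef_pos: [0.4986, 0.0336, 0.2952]
ee_rot: [[0.172, -0.007, -0.985], [0.985, 0.003, 0.172], [0.002, -1.0, 0.008]]
wrist_force: [-0.6, -1.2, -5.1]
finger_gap: 0.221
```

```bash
python3 - <<'E'
from h import *
plan([[.502,.030,.2965],[.555,.0205,.2965],[.613,.010,.2965]],80)
for n in ("side","top"):
    p,d=env.read_camera(n);np.savez(n+"2.npz",p=p,d=d)
z=np.load("side2.npz");p,d=z["p"],z["d"];X,_=cloud("side",p,d)
print(proj("side",[[.502,.03,.272],[.613,.01,.235]]))
cv2.imwrite("pics/n5.png",cv2.resize(p[130:330,190:410,::-1],(660,600),interpolation=cv2.INTER_CUBIC))
E
```

```text
t 6.53 pos [0.4986 0.0336 0.2952] yaw 80.1 ydir [-0.007  0.003 -1.   ] F [-0.6 -1.2 -5.1] gap 0.221 q [-0.08 -0.28  1.8   0.    1.63 -1.48]
shift [-3.  -1.3 -4. ] spin 0.1
shift [ -3.2  -1.7 -57.8] spin 0.1
shift [  -3.6   -2.2 -116.8] spin 0.1
[[333.19085542 222.94111132]
 [277.91458389 226.51607977]]
```

View pics/n5.png

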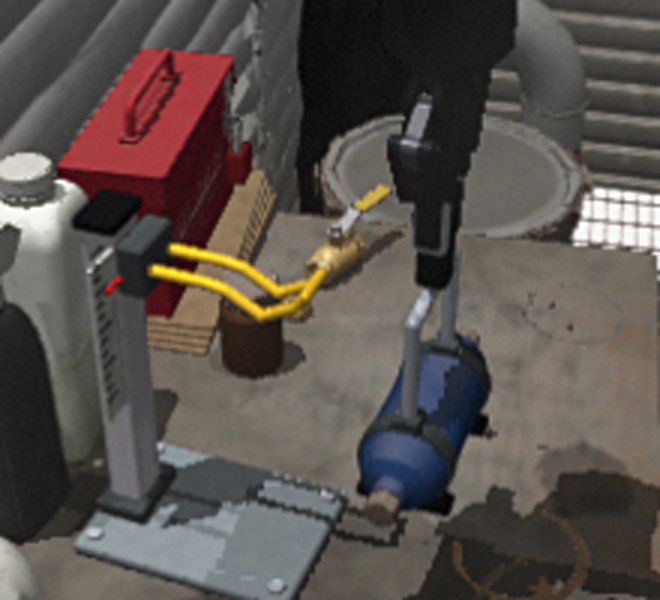

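```bash
python3 - <<'E'
from h import *
z=np.load("side2.npz");p,d=z["p"],z["d"];X,_=cloud("side",p,d)
k=(d>0)&(X[...,0]>.46)&(X[...,0]<.55)&(X[...,2]>.21)&(X[...,2]<.285)&(X[...,1]>-.06)&(X[...,1]<.12);k[:,:315]=0
v,u=np.nonzero(k)
for r in np.unique(v):
    c=u[v==r];print(r,c.min(),c.max(),X[r,c.min()].round(3),X[r,c.max()].round(3),X[r,c,2].max().round(3))
E
```

```text
212 342 342 [ 0.49  -0.006  0.275] [ 0.49  -0.006  0.275] 0.275
213 342 342 [ 0.49  -0.005  0.274] [ 0.49  -0.005  0.274] 0.274
214 342 343 [ 0.489 -0.003  0.272] [ 0.488 -0.006  0.271] 0.272
215 341 343 [0.491 0.002 0.273] [ 0.488 -0.008  0.267] 0.273
216 341 342 [0.49  0.004 0.272] [ 0.489 -0.001  0.269] 0.272
217 341 342 [0.49  0.005 0.27 ] [ 0.489 -0.004  0.265] 0.27
218 341 342 [0.49  0.006 0.269] [ 0.489 -0.004  0.263] 0.269
219 340 342 [0.49  0.033 0.284] [ 0.489 -0.004  0.26 ] 0.284
220 340 342 [0.489 0.033 0.282] [ 0.489 -0.003  0.258] 0.282
221 329 342 [0.509 0.043 0.284] [ 0.488 -0.003  0.257] 0.285
222 329 342 [0.509 0.042 0.282] [ 0.488 -0.005  0.253] 0.285
223 328 342 [0.511 0.038 0.276] [ 0.488 -0.005  0.25 ] 0.283
224 329 342 [0.508 0.042 0.277] [ 0.488 -0.003  0.249] 0.282
225 329 342 [0.508 0.042 0.275] [ 0.488 -0.004  0.246] 0.279
226 331 342 [0.504 0.045 0.275] [ 0.488 -0.005  0.243] 0.277
227 331 342 [0.504 0.044 0.272] [ 0.488 -0.006  0.24 ] 0.275
228 330 342 [0.505 0.05  0.273] [ 0.488 -0.004  0.239] 0.275
229 330 342 [0.505 0.053 0.274] [ 0.488 -0.006  0.235] 
[... 1424 characters left out ...]
0.24
254 324 329 [0.511 0.079 0.235] [0.502 0.077 0.235] 0.237
255 324 329 [0.511 0.078 0.232] [0.502 0.074 0.23 ] 0.236
256 324 329 [0.51  0.078 0.23 ] [0.502 0.075 0.229] 0.233
257 324 329 [0.51  0.081 0.229] [0.502 0.075 0.226] 0.231
258 324 329 [0.51  0.078 0.225] [0.501 0.077 0.225] 0.228
259 324 328 [0.51  0.079 0.224] [0.503 0.079 0.225] 0.227
260 324 328 [0.51  0.081 0.223] [0.503 0.079 0.222] 0.224
261 324 328 [0.51  0.078 0.218] [0.503 0.078 0.219] 0.222
262 324 328 [0.51  0.08  0.217] [0.502 0.08  0.219] 0.219
263 324 328 [0.51  0.08  0.214] [0.503 0.077 0.213] 0.217
264 324 328 [0.51  0.08  0.212] [0.502 0.079 0.213] 0.214
265 325 327 [0.508 0.081 0.211] [0.504 0.08  0.211] 0.211
```

arm_command --pt "0 -1 -2 -3 0" --pt "0 -2 -2 -11 0" --pt "0 -3 -2 -22 0" --pt "0 -3 -2 -34 0" --pt "0 -3 -2 -46 0" --pt "0 -3 -2 -56 0" --pt "0 -3 -2 -62 0" --pt "0 -3 -2 -64 0"

```text
time: 7.3
eef_pos: [0.5625, 0.0168, 0.297]
ee_rot: [[0.174, -0.007, -0.985], [0.985, 0.001, 0.174], [-0.001, -1.0, 0.007]]
wrist_force: [0.3, -1.1, -6.1]
finger_gap: 0.223
```

```bash
python3 - <<'E'
from h import *
plan([[.613,.011,.2965]],80)
p,d=env.read_camera("side")
cv2.imwrite("pics/n6.png",cv2.resize(p[170:300,220:363,::-1],(660,600),interpolation=cv2.INTER_CUBIC))
E
```

```text
t 7.3 pos [0.5625 0.0168 0.297 ] yaw 80.0 ydir [-0.007  0.001 -1.   ] F [ 0.3 -1.1 -6.1] gap 0.223 q [-0.1  -0.12  1.66 -0.    1.61 -1.5 ]
shift [  3.1   0.1 -50.8] spin -0.0
```

View pics/n6.png

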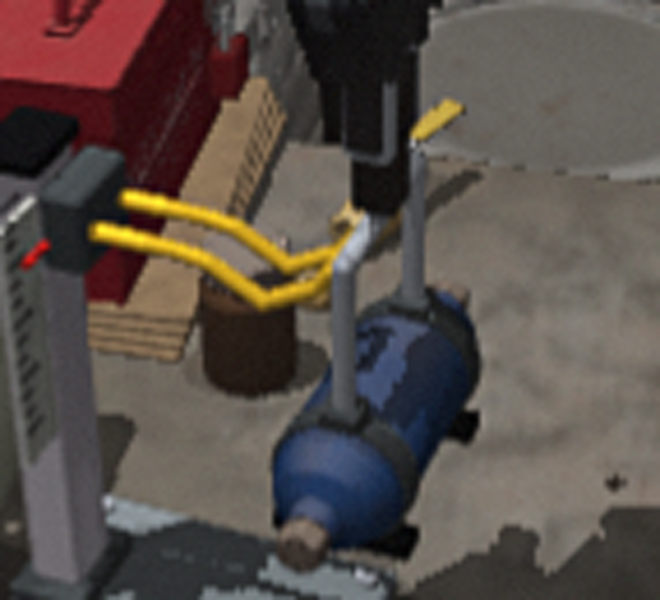

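arm_command --pt "0 1 0 -4 0" --pt "0 2 0 -11 0" --pt "0 3 0 -20 0" --pt "0 3 0 -30 0" --pt "0 3 0 -39 0" --pt "0 3 0 -46 0" --pt "0 3 0 -50 0" --pt "0 3 0 -50 0"

```text
time: 8.02
eef_pos: [0.6127, 0.011, 0.2963]
ee_rot: [[0.174, -0.007, -0.985], [0.985, 0.001, 0.174], [-0.001, -1.0, 0.007]]
wrist_force: [0.9, 0.1, -5.5]
finger_gap: 0.221
```

```bash
python3 - <<'E'
from h import *
plan([[.613,.011,.2965]],80)
p,d=env.read_camera("side")
print(proj("side",[[.613,.011,.235]]))
cv2.imwrite("pics/n7.png",cv2.resize(p[170:300,220:363,::-1],(660,600),interpolation=cv2.INTER_CUBIC))
E
```

```text
t 8.02 pos [0.6127 0.011  0.2963] yaw 80.0 ydir [-0.007  0.001 -1.   ] F [ 0.9  0.1 -5.5] gap 0.221 q [-0.1  -0.    1.55 -0.    1.61 -1.5 ]
shift [ 0.  -0.2 -0.3] spin -0.0
[[277.79818911 226.79976232]]
```

View pics/n7.png

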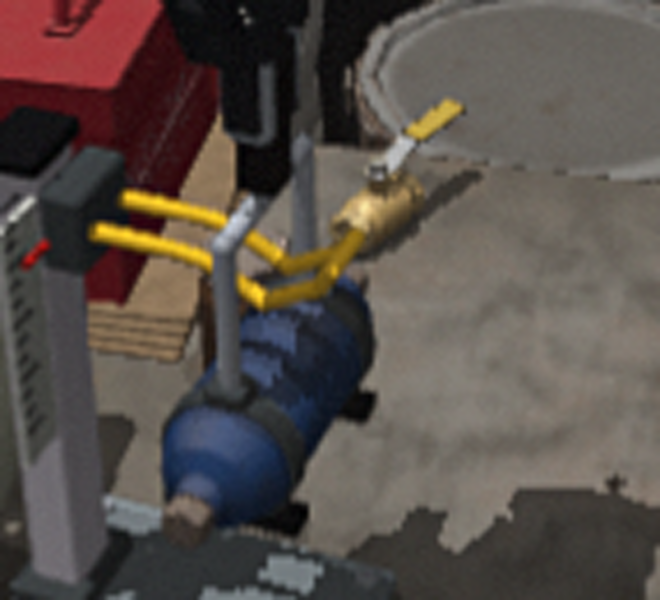

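```bash
python3 - <<'E'
from h import *
def onz(n,uv,z):
    o,r=ray(n,uv); return o+r*((z-o[2])/r[:,2])[:,None]
s=660/143
near,far=np.array([263,302]),np.array([289,268])
print(onz("side",np.array([near,far])/s+[220,170],.220))
p,d=env.read_camera("side");X,_=cloud("side",p,d);m=masks(p)["yellow"];m[:200]=0;m[245:]=0;m[:,:235]=0;m[:,305:]=0
P=X[m&(d>0)];P=P[(P[:,2]>.2)&(P[:,2]<.27)]
h=(P[:,:2]-[.613,.011])@np.array([[.985,.174],[-.174,.985]]).T.T if 0 else (P[:,:2]-[.613,.011])@np.array([[.985,.174],[-.174,.985]])
for a in np.arange(-.045,.075,.005):
    Q=(h[:,0]>=a)&(h[:,0]<a+.005)
    if Q.sum(): print(round(a,3),Q.sum(),"y",h[Q,1].min().round(4),h[Q,1].max().round(4),"z",np.median(P[Q,2]).round(4),P[Q,2].max().round(4))
E
```

```text
[[ 0.61303     0.01949643  0.22      ]
 [ 0.60773287 -0.00747241  0.22      ]]
-0.04 23 y -0.017 0.0181 z 0.2492 0.2513
-0.035 26 y -0.0167 0.0185 z 0.2507 0.2518
-0.03 8 y -0.0125 0.0181 z 0.24 0.2467
-0.025 13 y -0.0164 0.0176 z 0.2373 0.2396
-0.02 13 y -0.0165 0.0171 z 0.2343 0.2371
-0.015 12 y -0.0149 0.017 z 0.2318 0.2346
-0.01 17 y -0.0157 0.0168 z 0.2289 0.2314
-0.005 18 y -0.0409 0.0264 z 0.2272 0.2688
-0.0 22 y -0.0172 0.0177 z 0.23 0.2343
0.005 12 y -0.0302 0.0168 z 0.2326 0.2352
0.01 10 y -0.0177 -0.0094 z 0.2356 0.2369
0.015 2 y -0.0125 0.0177 z 0.2366 0.2387
0.02 11 y 0.0127 0.0194 z 0.2407 0.2427
0.025 12 y -0.015 0.0178 z 0.2418 0.2432
0.03 18 y -0.0162 0.0162 z 0.2427 0.2451
0.035 14 y -0.0165 0.0184 z 0.2428 0.2442
0.04 17 y -0.0148 0.0183 z 0.2428 0.2464
0.045 15 y -0.0175 0.0172 z 0.2431 0.2466
0.05 14 y -0.0144 0.0183 z 0.2435 0.2447
0.055 17 y -0.0165 0.0173 z 0.242 0.2447
0.06 15 y -0.0142 0.0178 z 0.2426 0.2454
0.065 15 y -0.0161 0.0168 z 0.2422 0.246
0.07 16 y -0.0158 0.017 z 0.2428 0.2451
```

arm_command --pt "0 0 3 3 0" --pt "0 0 9 3 0" --pt "0 0 16 3 0" --pt "0 0 22 3 0" --pt "0 0 28 3 0" --pt "0 0 33 3 0" --pt "0 0 37 3 0" --pt "0 0 40 3 0"

```text
time: 8.78
eef_pos: [0.6085, 0.0118, 0.256]
ee_rot: [[0.174, -0.008, -0.985], [0.985, 0.001, 0.174], [-0.0, -1.0, 0.008]]
wrist_force: [-1.2, -0.8, -4.6]
finger_gap: 0.222
```

arm_command --pt "0 0 3 0 0" --pt "0 0 6 0 0" --pt "0 0 9 0 0" --pt "0 0 12 0 0" --pt "0 0 14 0 0" --pt "0 0 16 0 0" --pt "0 0 16 0 0" --pt "0 0 16 0 0"

```text
time: 9.45
eef_pos: [0.6088, 0.0118, 0.2405]
ee_rot: [[0.174, -0.007, -0.985], [0.985, 0.001, 0.174], [-0.0, -1.0, 0.007]]
wrist_force: [0.5, -0.2, -1.1]
finger_gap: 0.219
```

```bash
python3 - <<'E'
from h import *
F=[]
for i in range(6):
    p,d=env.read_camera("side");F.append(env.state()["wrist_force"])
print("F",np.mean(F,0).round(2),np.std(F,0).round(2),"M",env.state()["torque"].round(2));plan([[.610,.0115,.2357]],80)
cv2.imwrite("pics/n8.png",cv2.resize(p[170:310,220:374,::-1],(660,600),interpolation=cv2.INTER_CUBIC))
E
```

```text
F [ 1.91 -0.24 -2.13] [0.54 0.37 0.59] M [-0.03 -0.48 -0.03]
t 9.75 pos [0.6087 0.0118 0.2403] yaw 80.0 ydir [-0.007  0.001 -1.   ] F [ 2.7 -0.6 -3.2] gap 0.221 q [-0.1   0.01  1.63  0.    1.51 -1.5 ]
shift [-0.1  4.6 -1.3] spin -0.0
```

View pics/n8.png

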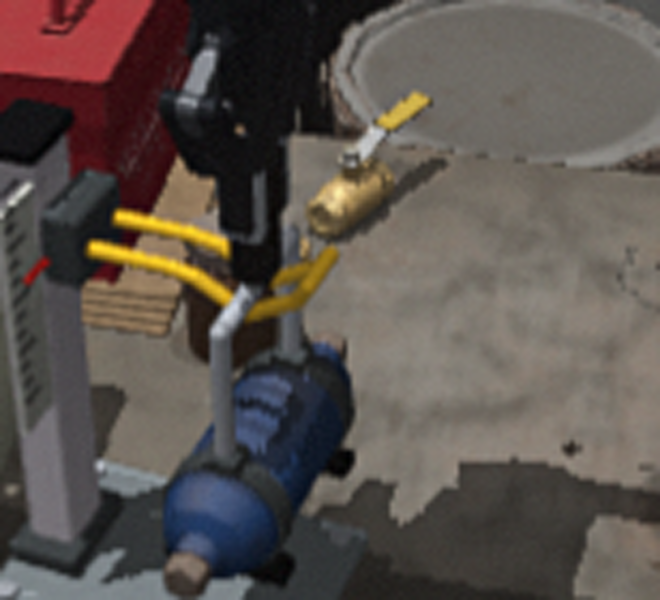

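arm_command --pt "0 0 2 -1 0" --pt "0 0 4 -2 0" --pt "0 0 6 -2 0" --pt "0 0 8 -2 0" --pt "0 0 8 -2 0" --pt "0 0 8 -2 0"

```text
time: 10.25
eef_pos: [0.6097, 0.0117, 0.2317]
ee_rot: [[0.174, -0.01, -0.985], [0.985, 0.001, 0.174], [-0.0, -1.0, 0.01]]
wrist_force: [-5.2, 1.3, 0.0]
finger_gap: 0.217
```

```bash
python3 - <<'E'
from h import *
F=[]
for i in range(12):
    p,d=env.read_camera("side");F.append(env.state()["wrist_force"])
print("F",np.mean(F,0).round(2),np.std(F,0).round(2),"M",env.state()["torque"].round(2));plan([[.610,.0115,.2357]],80)
X,_=cloud("side",p,d);m=masks(p)["yellow"]&(d>0)&(X[...,0]>.63)&(X[...,0]<.68)&(abs(X[...,1])<.04)&(X[...,2]>.15)&(X[...,2]<.27)
print("rear arm top z (unloaded .2443 max)",np.percentile(X[m][:,2],[50,90]))
E
```

```text
F [-5.58  1.08 -0.13] [0.29 0.45 0.53] M [ 0.2   1.13 -0.04]
t 10.85 pos [0.6098 0.0117 0.2321] yaw 80.0 ydir [-0.009  0.001 -1.   ] F [-5.1  1.   0.4] gap 0.219 q [-0.1   0.02  1.63  0.    1.5  -1.5 ]
shift [-0.1 -3.6 -0.2] spin 0.0
rear arm top z (unloaded .2443 max) [0.2148225  0.21709935]
```

arm_command --pt "0 0 0 0.5 0" --pt "0 0 0 1 0" --pt "0 0 0 1 0" --pt "0 0 0 1 0"

```text
time: 11.18
eef_pos: [0.6093, 0.0118, 0.2326]
ee_rot: [[0.174, -0.008, -0.985], [0.985, 0.001, 0.174], [-0.0, -1.0, 0.008]]
wrist_force: [-0.6, 0.4, 0.1]
finger_gap: 0.22
```

```bash
python3 - <<'E'
from h import *
F=[]
for i in range(6):
    p,d=env.read_camera("side");F.append(env.state()["wrist_force"])
print("F",np.mean(F,0).round(2));plan([[.610,.0115,.2357]],80)
E
```

```text
F [ 0.11  0.25 -0.27]
t 11.48 pos [0.6092 0.0118 0.2324] yaw 80.0 ydir [-0.008  0.001 -1.   ] F [ 1.   0.1 -0.2] gap 0.223 q [-0.1   0.02  1.63  0.    1.5  -1.5 ]
shift [-0.2 -3.3 -0.8] spin 0.0
```

arm_command --pt "0.28 0 0 0 0" --pt "0.33 0 0 0 0" --pt "0.4 0 0 0 0" --pt "0.5 0 0 0 0" --pt "0.6 0 0 0 0" --pt "0.6 0 0 0 0" --pt "0.6 0 0 0 0" --pt "0.6 0 0 0 0"

```text
time: 12.15
eef_pos: [0.6092, 0.0118, 0.2324]
ee_rot: [[0.174, -0.008, -0.985], [0.985, 0.001, 0.174], [-0.0, -1.0, 0.008]]
wrist_force: [-0.1, 0.0, 0.2]
finger_gap: 0.602
```

```bash
python3 - <<'E'
from h import *
for i in range(10): p,d=env.read_camera("side")
plan([[.6092,.0118,.36]],80)
X,_=cloud("side",p,d);m=masks(p)["yellow"]&(d>0)&(X[...,0]>.63)&(X[...,0]<.68)&(abs(X[...,1])<.04)&(X[...,2]>.15)&(X[...,2]<.27)
print(np.percentile(X[m][:,2],[50,90]))
cv2.imwrite("pics/n9.png",cv2.resize(p[170:310,220:374,::-1],(660,600),interpolation=cv2.INTER_CUBIC))
E
```

```text
t 12.65 pos [0.6093 0.0118 0.2324] yaw 80.0 ydir [-0.008  0.001 -1.   ] F [-0.4  0.2  0.2] gap 0.599 q [-0.1   0.02  1.63  0.    1.5  -1.5 ]
shift [  -0.  -127.6    1.1] spin -0.0
[0.2135403  0.21604735]
```

View pics/n9.png

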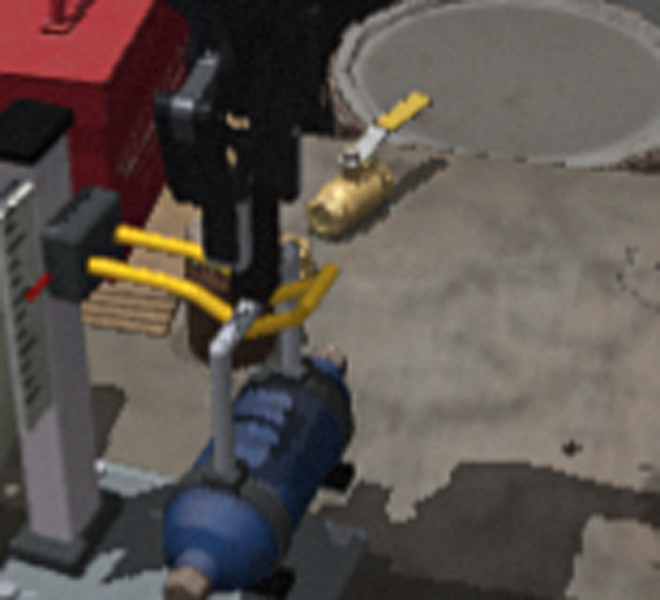

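arm_command --pt "0.6 0 -3 0 0" --pt "0.6 0 -10 0 0" --pt "0.6 0 -22 0 0" --pt "0.6 0 -40 0 0" --pt "0.6 0 -62 0 0" --pt "0.6 0 -85 0 0" --pt "0.6 0 -105 0 0" --pt "0.6 0 -120 0 0"

```text
time: 13.32
eef_pos: [0.6108, 0.0116, 0.3565]
ee_rot: [[0.174, -0.004, -0.985], [0.985, 0.001, 0.174], [-0.0, -1.0, 0.004]]
wrist_force: [-0.2, 1.2, 0.3]
finger_gap: 0.6
```

arm_command --pt "0.6 0 -3 20 0" --pt "0.6 0 -5 45 0" --pt "0.6 0 -5 70 0" --pt "0.6 0 -5 95 0" --pt "0.6 0 -5 120 0" --pt "0.6 0 -5 140 0" --pt "0.6 0 -5 150 0" --pt "0.6 0 -5 150 0"

```text
time: 13.98
eef_pos: [0.4622, 0.0379, 0.3635]
ee_rot: [[0.173, -0.001, -0.985], [0.985, 0.0, 0.173], [0.0, -1.0, 0.001]]
wrist_force: [-0.0, 0.3, 0.9]
finger_gap: 0.6
```

```bash
python3 - <<'E'
from h import *
prev=None
for i in range(41):
    p,d=env.read_camera("side")
    if i%8: continue
    X,_=cloud("side",p,d);M=masks(p)
    m=M["yellow"]&(d>0)&(X[...,0]>.63)&(X[...,0]<.68)&(abs(X[...,1])<.04)&(X[...,2]>.15)&(X[...,2]<.27)
    b=M["blue"]&(d>0)&(X[...,0]>.55)&(X[...,0]<.68)&(abs(X[...,1]-.01)<.13)&(X[...,2]>.03)&(X[...,2]<.16)
    g=p.astype(int)[180:320,220:380]
    print("arm z",np.percentile(X[m][:,2],[50,90]).round(4),"blue",b.sum(),X[b].min(0).round(3),X[b].max(0).round(3),"diff",None if prev is None else abs(g-prev).mean().round(2));prev=g
# level: bar top & cylinder crest along hook y
h=(X[...,:2]-[.609,.0118])@np.array([[.985,.174],[-.174,.985]])
for a in np.arange(-.1,.1,.02):
    k=(d>0)&(h[...,1]>=a)&(h[...,1]<a+.02)&(abs(h[...,0])<.04)
    c=k&M["blue"]&(X[...,2]<.16); r=k&(X[...,2]>.17)
    print(round(a,2),"crest",X[c][:,2].max().round(4) if c.any() else None,"x of crest",h[c][X[c][:,2].argmax(),0].round(3) if c.any() else None,"top",X[r][:,2].max().round(4) if r.any() else None)
plan([[.6,0,.3]],80)
E
```

```text
arm z [0.2135 0.2156] blue 606 [ 0.575 -0.066  0.071] [0.644 0.097 0.129] diff None
arm z [0.2136 0.2155] blue 603 [ 0.575 -0.066  0.069] [0.646 0.097 0.13 ] diff 1.66
arm z [0.2137 0.2158] blue 610 [ 0.575 -0.066  0.069] [0.645 0.093 0.13 ] diff 1.59
arm z [0.2137 0.2157] blue 604 [ 0.575 -0.068  0.069] [0.645 0.096 0.13 ] diff 1.55
arm z [0.2135 0.216 ] blue 604 [ 0.575 -0.07   0.068] [0.646 0.094 0.129] diff 1.55
arm z [0.2133 0.2156] blue 613 [ 0.575 -0.066  0.07 ] [0.646 0.097 0.131] diff 1.55
-0.1 crest 0.1052 x of crest -0.008 top None
-0.08 crest 0.122 x of crest -0.006 top None
-0.06 crest 0.12 x of crest -0.014 top 0.2097
-0.04 crest 0.1225 x of crest -0.02 top 0.2121
-0.02 crest 0.1281 x of crest -0.008 top 0.2659
0.0 crest 0.1306 x of crest -0.004 top 0.2665
0.02 crest 0.1283 x of crest -0.007 top 0.2114
0.04 crest 0.1242 x of crest -0.014 top 0.2113
0.06 crest 0.1234 x of crest -0.009 top None
0.08 crest 0.1108 x of crest 0.008 top None
t 16.03 pos [0.4631 0.0376 0.3621] yaw 80.0 ydir [-0.004  0.001 -1.   ] F [-0.3 -0.4 -0.1] gap 0.602 q [-0.08 -0.38  1.77  0.    1.76 -1.48]
shift [ -13.3   61.6 -141.6] spin -0.0
```

```bash
python3 -c "
from plant import env
print(env.hand_in())"
```

```text
the job is handed in; nothing more can be done
None
```

The blue cylinder is hanging in the spring balance's hook, released and still, and I handed the job in at about 16 s of the 53 s allowed. I picked it up by its grip and passed the handle window over the hook tip. I then lowered it until the wrist force was near zero (about 0.3 N) and let go. The red cylinder was never approached.

**Last checks, over 2 s after the arm had backed away:**
- **Rest position:** the hook sits about 28 mm down, within the expected 17–33 mm, and its height stayed within 0.5 mm.
- **Level:** the bar ends agree within about 2 mm. The cylinder hangs about 50 mm above the base plate.
- **Robot clear:** the gripper is about 15 cm away from the hook, with wrist force near zero.

**What disagreed or went unchecked:**
- **Fingertip height:** the camera showed the fingertips about 25 mm higher than the given tool data says. I gripped 8 mm lower than planned, which is safe on either figure, and the grip held.
- **Sideways force:** while lowering, a sideways force of about 5.6 N appeared. I removed it with a shift of about 1 mm before letting go.
- **Final state checked by depth only:** I had used all 12 pictures, so the final check is from depth measurements.

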